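Unclip the dust filter cassette and set it in the tray

TASK

Take the dust filter cassette out of the bench extractor for cleaning: ease it down against its sprung seat until the barbed hook drops clear of the keeper, pinch the snap tab towards the grip post far enough to free the hook without cracking the leaf, and keep it pinched while you draw the cassette straight up out of its well, never forcing it or tearing at the hook. Set it down gently in the steel tray, standing upright on its foot, and let go, leaving the other things on the bench where they are.

Things in the scene. Friction and masses are not known exactly. Their poses are not given: they have to be found in the camera images.
- extractor: Bench dust extractor, a fixed pale metal box 200 (x) x 230 (y) x 105 mm high; origin: centre of its underside on the bench, z up. The filter cassette sits in a well in the middle of its flat top; their centres and axes agree. In the well the cassette has 1 mm of play each way in x, 1.5 mm in y. A round outlet collar is on its +x side, switch and gauge on its -x side.
- seat_mid (a point): Middle of the sprung seat in the well, under the cassette's foot, 50 mm above the bench, axes as the extractor's. It pushes the cassette up, holding the hook under the rim with 7 to 9 N, and yields 3.5 N per mm. Pressed with 15 N the cassette is 2 mm down; at 2.7 mm (17 to 18 N) the seat meets its stop and more push only adds force: keep below 24 N. Once freed the cassette rises about 2 mm.
- keeper (a point): Edge of the well on its +x side, at the extractor's top. Under this rim (6 mm thick) the tab's barbed hook is caught; a keeper lip hangs 2 mm down from the rim, inside the barb. The barb passes under the lip only while the cassette is pressed down 2 mm or more from its latched height; until then the tab cannot be pressed home and forcing it tears the hook.
- cassette: Filter cassette, 0.2 to 0.33 kg: dark frame 60 (x) x 120 (y) x 58 mm with white pleats on top; origin: centre of its flat foot, z up, 50 mm above the bench when latched, its deck 3 mm above the extractor's top. On the deck stand the grip post and, on the +x side, the snap tab, both 94 mm above the foot. Pinch them together along x, the fingers outside, fingertips on the rests.
- post_rib (a point): Middle of the rib on the outer (-x) side of the rigid grip post: 28 mm wide in y, at x = -16, z = 80 mm in the cassette's frame. Below it, outside the post, a finger rest with flat top at z = 66 mm runs out to x = -26 mm: press the cassette down there and on the tab's like rest. From this rib to the tab's rib is 49 mm over the outsides at rest.
- tab: Snap tab, a sprung upright leaf 26 mm wide hinged near the cassette's foot. Origin: outer face of its rib, at x = 33, z = 80 mm in the cassette's frame; its finger rest, top at z = 66 mm, runs out to x = 42 mm. Pressed inward (-x) at the rib it takes 2 N to start and 0.8 N per mm. The hook is clear of the rim at 9 to 11.5 mm of press; keep it so until it is out. The leaf cracks at 16 mm.
- tray: Stainless steel tray, fixed, 300 (x) x 220 (y) x 37 mm high over its rolled rim, walls and floor 4 mm; origin: centre of its underside on the bench, its floor at z = 4 mm. The cassette goes anywhere on its floor.
- sieve: Bystander: round steel sieve, 170 mm across, 45 mm high; origin: centre of its underside.
- jar: Bystander: white plastic jar, 64 mm across, 75 mm high; origin: centre of its underside.
- plates: Bystander: two dark metal mould plates in a stack, 200 (x) x 150 (y) x 38 mm; origin: centre of the underside.
- brush: Bystander: flat brush lying on the bench, along its x axis, handle to -x; origin: about its middle, on the bench.

How it is judged:
On the way, in this order (a step that is already met when the one before it is completed fails the run):
1. the tab is pressed in with the cassette still in its well (x of tab in the frame of cassette below 0.027 m and z of cassette in the frame of extractor below 0.06 m), for 0.1 s.
2. the cassette is lifted clear of the well (z of cassette in the frame of extractor above 0.107 m), for 0.1 s.
At the end, for the whole second after the job is handed in: The cassette stands upright (within 0.08 rad) on its foot on the floor of the steel tray (foot less than 8 mm above the tray's underside), wholly inside the tray's walls, at rest and let go (x of cassette in the frame of tray between -0.125 and 0.125 m and y of cassette in the frame of tray between -0.085 and 0.085 m and z of cassette in the frame of tray below 0.008 m and angle between cassette's own z axis and vertical below 0.08 rad and linear speed of cassette below 0.02 m/s); the robot touches nothing.
It fails at once if the tab is bent in by more than 16 mm at its rib (the leaf cracks) (x of tab in the frame of cassette below 0.017 m).
It fails at once if the cassette is forced against the extractor and its sprung seat with more than 28 N in all (about 18 N at rest, seat and hook together) (contact force between cassette and extractor above 28 N).
It fails at once if the hook is torn at with more than 20 N (contact force between tab and extractor above 20 N).
It fails at once if the cassette is dropped or knocked into the tray (more than 40 N) (contact force between cassette and tray above 40 N).
It fails at once if another thing on the bench is pushed by more than 20 mm (distance of any of sieve, jar, plates, brush from where it was at the start of the episode above 0.02 m).
It also fails if it takes over 67 s, if anything falls off the work surface, if the arm or the gripper's body presses on something with over 40 N, if the wrist force passes 120 N, or if a joint passes its speed limit or range.

ROBOT

A 7-joint arm with a two-finger parallel gripper is mounted at the origin on the work surface. World frame = base frame: x ahead of the robot, y to its left, z up, the work surface at z = 0. Lengths are in m, angles in rad, forces in N, time in s.
With the tool pointing down it reaches from about 0.35 to 0.775 m from the base axis. Payload 3.1 kg.
Tool frame: the origin (TCP) lies between the finger pads; the fingertips stand 14 mm ahead of it and the grasp point (between the pads) lies 5 mm behind it; z points along the fingers, y is the line along which they close (so a half turn about z gives the same grasp; the last joint's range is limited). The gripper opens to 85 mm and grips with 20 to 120 N. Pads are 22 mm wide; open, the fingers measure 114 mm over their backs; the gripper's body (76 mm by 85 mm) begins 54 mm behind the grasp point. The pads swing forward as they close: fully open they stand 13 mm farther back than shut.
Start: joints at [-1.269, 0.311, 0.014, 1.512, -0.004, 1.319, -0.027], TCP at [0.185, 0.518, 0.245] pointing down, gripper open.
Joint ranges: [-2.7, 2.7], [-0.3, 1.91], [-1.27, 1.3], [0.12, 2.57], [-1.44, 4.58], [0.2, 2.03], [-3.05, 3.05]. Speed limits (rad/s): [2.79, 2.79, 3.14, 3.14, 3.14, 3.14, 3.14].

INTERFACE

Orientations are given as [roll, pitch, yaw] about the fixed x, y, z axes, in that order (R = Rz(yaw) Ry(pitch) Rx(roll)).
In Python, from workcell import get_obs, optics, job gives the robot as it stands. The module is installed in compiled form; this text tells all that it offers.
- The arm moves only by the tool play_rows, never from a script. Its argument "plan" is a list of rows, each a list of 3 entries, a list of its own where there are three numbers: the closure, from 0 (fully open) to 1 (shut), then the shift along the tool's x, y, z in units of 0.1 m (1.0 is 0.1 m), then the turn about the tool's z in units of 45 degrees (1.0 is 45 degrees). A call has 1 to 12 rows; each row is the pose to reach, as a shift and turn from the pose commanded when the call began, along the tool's axes at that moment; what a row does not reach only later rows make up. A row lasts 1/8 s, in which the tool goes at most 62.5 mm and 10.7 degrees, less where a joint would pass 70% of its speed; a pose out of reach is approached as far as the arm can. A call with a number of a shift or a turn outside -1 to 1 is refused whole. A call with a gripper value outside its range is refused whole. The fingers move at their own pace and stop on an object; "newtons" is the grip in N (left out, the last holds). Time passes only in rows, so rows that repeat a pose let the fingers close. It gives the time, the measured TCP pose, the force, the opening and the grip force at its end, in the units of the state.
- get_obs(): the state, without advancing time (a new reading comes with each control period).
- optics.grab_frame(name): name is "side" or "top" or "wrist"; returns a dict with "img" (384x512x3 uint8, red, green, blue), "mtx" (3x3 intrinsics, pixels), "R" (3x3) and "t" (3): a world point X has camera coordinates R X + t. Camera axes: x right, y down, z forward; pixel columns grow to the right and rows downward; lengths in m; the calibration is good to about 2 mm. A picture is of the moment at which its call begins. There is no depth.
- job.sign_off(): hands the job in; it is judged then, once.
The state is a dict: "t": time; "joints": joint angles; "qvel": joint speeds; "effort": joint torques, N m; "position": TCP position; "ee_rot": TCP orientation; "wrist_force": force on the tool from outside, world axes, zero at the start; "moment": the same for the moment, N m; "finger_gap": finger opening in m; "grasp_force": force on a finger pad.
Only numpy, scipy, OpenCV 4.12 (cv2) and the standard library are available. Lean on these libraries where they do the work, as an engineer would, in place of code of your own. Each camera call takes 0.05 s, during which the arm holds its last target. There are 200 camera calls.

## Working session

There is one attempt and no reset: what is moved stays moved. The work goes in short steps, Python scripts to look and compute and a tool call to move; the robot and the scene stay as the last step left them, time stands still between calls to the robot, and variables do not carry over. Pictures are saved under pics/ and viewed, at most 10 in all, crops included, and the job is handed in when it is done.

Besides the shell and the picture viewer there is one more tool, called after "Emit:" in YAML: its name, and indented under it one key for each argument. play_rows: Moves the arm, as the interface text tells. Shifts and turns lie within -1 to 1; 1 stands for 0.1 m of shift or 45 degrees of turn. Its arguments: {"type":"object","properties":{"plan":{"type":"array","items":{"type":"array"}},"newtons":{"type":"number"}},"required":["plan"]}

```bash
mkdir -p pics; cat > h.py <<'E'
import numpy as np, cv2
from workcell import get_obs, optics, job
def grab(n,fn=None):
    f=optics.grab_frame(n)
    if fn: cv2.imwrite('pics/'+fn,f['img'][:,:,::-1]); np.savez('pics/'+fn[:-4],**{k:f[k] for k in('img','mtx','R','t')})
    return f
def ray(f,u,v,z):
    R,t=f['R'],f['t']; c=-R.T@t; d=R.T@np.linalg.inv(f['mtx'])@np.array([u,v,1.]); return c+d*(z-c[2])/d[2]
def proj(f,X):
    p=f['mtx']@(f['R']@np.asarray(X)+f['t']); return p[:2]/p[2]
E
python3 - <<'E'
from h import *
print(get_obs())
a=grab('top','top0.png')['img'];b=grab('side','side0.png')['img']
for n in('top0','side0'):
    d=np.load(f'pics/{n}.npz'); print(n,-d['R'].T@d['t'],d['R'].round(2).tolist())
E
```

```text
{'t': 0.0, 'joints': array([-1.26871776,  0.31173494,  0.01400056,  1.51305295, -0.0043615 ,
        1.31917549, -0.02723101]), 'qvel': array([-0.00048729, -0.00143442, -0.00109386, -0.00114123,  0.00065301,
       -0.00041407,  0.0010905 ]), 'effort': array([-4.82287669e-04, -3.79908299e+01,  1.45891202e-01, -2.30592746e+01,
        1.24019050e-02,  1.37858061e-02, -9.32235537e-06]), 'position': array([0.18514847, 0.51717085, 0.24421762]), 'ee_rot': array([-3.13925577e+00,  1.36063410e-04,  2.79786150e+00]), 'wrist_force': array([-0.1233747 , -0.32038843, -0.07792956]), 'moment': array([ 0.03893046, -0.02347867, -0.03728528]), 'grasp_force': 0.0, 'finger_gap': 0.08571235751626569}
top0 [ 0.32987729 -0.00566282  1.58773323] [[-0.02, -1.0, 0.0], [-0.98, 0.02, -0.21], [0.21, -0.01, -0.98]]
side0 [ 0.34785755 -1.35462603  1.12864251] [[0.98, -0.21, 0.0], [-0.12, -0.57, -0.81], [0.17, 0.79, -0.59]]
```

View pics/top0.png

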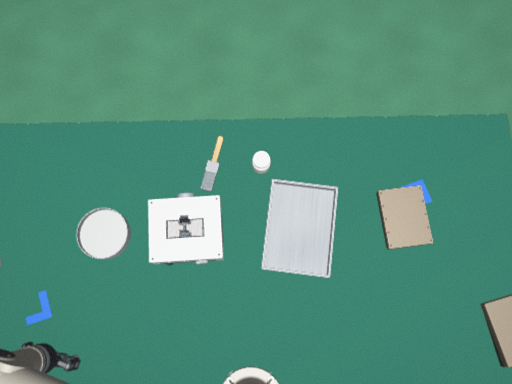

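View pics/side0.png

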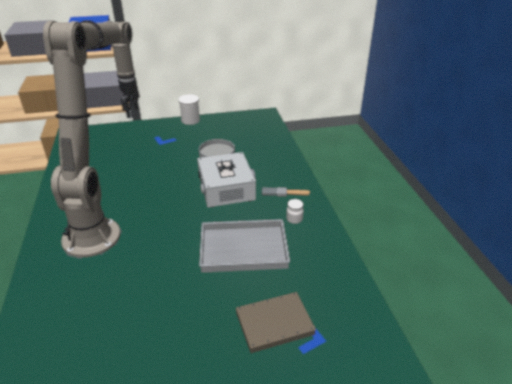

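The top view shows the pale extractor at about (186,230), its collar at (186,195) facing world +x. The tray is at about (300,228), the sieve at (103,233), the jar at (261,161), the brush at (212,165) and the plates at (405,216). The side view agrees with this.

```bash
python3 - <<'E'
from h import *
d=dict(np.load('pics/top0.npz')); im=d['img']
def rect(mask,x0,y0,x1,y1,z):
    m=np.zeros(mask.shape,np.uint8); m[y0:y1,x0:x1]=mask[y0:y1,x0:x1]
    c=max(cv2.findContours(m,0,2)[0],key=cv2.contourArea)
    P=np.array([ray(d,u,v,z)[:2] for u,v in c[:,0]],np.float32)
    return cv2.minAreaRect(P), cv2.minAreaRect(c)
hsv=cv2.cvtColor(im,cv2.COLOR_RGB2HSV)
g=((im.min(2)>195)*255).astype(np.uint8)
print('ext',rect(g,140,190,232,272,.105))
for th in (110,):
  g2=((im[:,:,0]>th)*255).astype(np.uint8); print('tray',rect(g2,250,175,345,285,.037))
s=cv2.resize(im[185:275,140:232],None,fx=6,fy=6,interpolation=cv2.INTER_CUBIC); cv2.imwrite('pics/c1.png',s[:,:,::-1])
E
```

```text
ext (((0.5428128242492676, 0.20097166299819946), (0.22254090011119843, 0.2309403419494629), 2.418675422668457), ((184.99331665039062, 228.1251220703125), (68.31053161621094, 73.1490478515625), 88.97696685791016))
tray (((0.5483088493347168, -0.1748187243938446), (0.22985392808914185, 0.3101678788661957), 81.57876586914062), ((300.3728332519531, 227.92398071289062), (70.15318298339844, 91.99333190917969), 6.911227226257324))
```

View pics/c1.png

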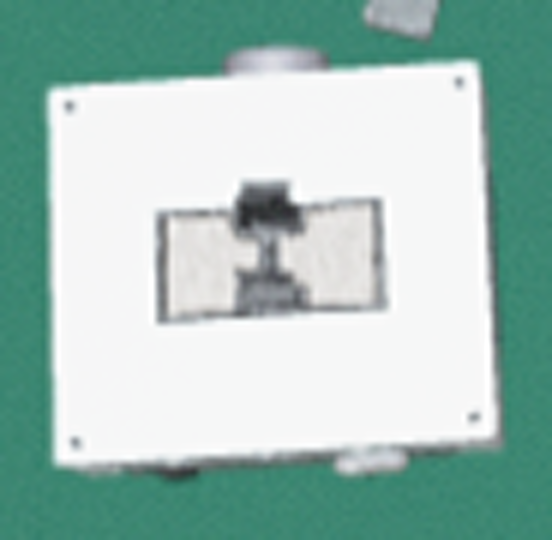

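The crop shows the extractor top's corners at crop px (47,90), (478,62), (497,440) and (57,465). The cassette is centred at about (271,262), with the tab towards the collar (+x).

```bash
python3 - <<'E'
from h import *
d=dict(np.load('pics/top0.npz'))
C=[ray(d,140+(u+.5)/6-.5,185+(v+.5)/6-.5,.105)[:2] for u,v in((47,90),(478,62),(497,440),(57,465))]
C=np.array(C); print(C, 'ctr',C.mean(0)); TL,TR,BR,BL=C
print('sizes',[np.linalg.norm(a-b) for a,b in((TL,TR),(BL,BR),(TL,BL),(TR,BR))])
for v in (TL-BL,TR-BR): print('x yaw',np.arctan2(v[1],v[0]))
for v in (TL-TR,BL-BR): print('y yaw',np.arctan2(v[1],v[0])-np.pi/2)
D=np.array([ray(d,140+(u+.5)/6-.5,185+(v+.5)/6-.5,.108)[:2] for u,v in((160,212),(381,199),(386,308),(162,322))])
print('cass',D.mean(0),np.linalg.norm(D[0]-D[1]),np.linalg.norm(D[0]-D[3]))
ph=np.arctan2(*(TL-TR+BL-BR)[::-1])-np.pi/2; print('phi',ph)
o=get_obs();yaw=o['ee_rot'][2];c=C.mean(0)-o['position'][:2]
print('shift toolx,y',c@[np.cos(yaw),np.sin(yaw)],c@[np.sin(yaw),-np.cos(yaw)],'turn',np.degrees(yaw-(ph+np.pi/2))/45)
E
```

```text
[[0.63781418 0.32214383]
 [0.64843116 0.08952203]
 [0.44502202 0.08088728]
 [0.43683745 0.31173471]] ctr [0.5420262  0.20107196]
sizes [np.float64(0.23286396264805048), np.float64(0.23099247979395882), np.float64(0.20124610677073734), np.float64(0.20359233041158295)]
x yaw 0.05174644430941883
x yaw 0.04242470024420343
y yaw 0.04560888478676861
y yaw 0.035439625432536204
cass [0.54239204 0.19937771] 0.11796724778735675 0.058936166091369535
phi 0.040544769817209225
shift toolx,y -0.4425320045520432 -0.1773942199346708 turn 1.5107349536418246
```

Emit:
play_rows:
  plan:
    - [0,[-0.5,-0.2,0],0]
    - [0,[-1,-0.4,0],0]

```text
t: 0.35
position: [0.2663, 0.4457, 0.2446]
ee_rot: [-3.141, 0.0, 2.8]
wrist_force: [0.6, 0.7, -0.4]
finger_gap: 0.0849
grasp_force: 0.0
```

Emit:
play_rows:
  plan:
    - [0,[-0.5,-0.2,0],0]
    - [0,[-1,-0.4,0],0]

```text
t: 0.6
position: [0.3476, 0.3737, 0.2449]
ee_rot: [-3.141, -0.0, 2.798]
wrist_force: [0.6, 0.8, 0.2]
finger_gap: 0.0852
grasp_force: 0.0
```

Emit:
play_rows:
  plan:
    - [0,[-0.5,-0.2,0],0]
    - [0,[-1,-0.4,0],0]

```text
t: 0.85
position: [0.4282, 0.3024, 0.2449]
ee_rot: [-3.141, -0.0, 2.798]
wrist_force: [0.8, 0.3, 0.0]
finger_gap: 0.0855
grasp_force: 0.0
```

Emit:
play_rows:
  plan:
    - [0,[-0.3,-0.1,0],0.2]
    - [0,[-0.6,-0.2,0],0.4]
    - [0,[-0.9,-0.3,0],0.6]
    - [0,[-1,-0.4,0],0.8]
    - [0,[-1,-0.4,0],0.8]

```text
t: 1.48
position: [0.5085, 0.2307, 0.2448]
ee_rot: [-3.14, 0.001, 2.168]
wrist_force: [0.0, 0.3, 0.1]
finger_gap: 0.0855
grasp_force: 0.0
```

```bash
cat >> h.py <<'E'
def need(tgt,yaw_t):
    o=get_obs();yaw=o['ee_rot'][2];c=np.asarray(tgt)-o['position']
    print('t',o['t'],'pos',o['position'].round(4),'rot',o['ee_rot'].round(4),'F',o['wrist_force'].round(2),'gap',o['finger_gap'],'j7',o['joints'][6])
    print('shift units',(10*np.array([c[0]*np.cos(yaw)+c[1]*np.sin(yaw),c[0]*np.sin(yaw)-c[1]*np.cos(yaw),-c[2]])).round(3),'turn',np.degrees(yaw-yaw_t)/45)
E
python3 -c "
from h import *
need([.5505,.2014,.245],np.pi/2+.043)"
```

```text
t 1.475 pos [0.5085 0.2307 0.2448] rot [-3.1402e+00  8.0000e-04  2.1681e+00] F [0.   0.33 0.13] gap 0.08552220610546282 j7 0.24364748724178087
shift units [-0.479  0.183 -0.002] turn 0.7058043294674929
```

Emit:
play_rows:
  plan:
    - [0,[-0.25,0.1,0],0.2]
    - [0,[-0.48,0.18,0],0.4]
    - [0,[-0.48,0.18,0],0.6]
    - [0,[-0.48,0.18,0],0.706]
    - [0,[-0.48,0.18,0],0.706]

```text
t: 2.1
position: [0.5491, 0.2043, 0.2449]
ee_rot: [-3.14, -0.001, 1.62]
wrist_force: [0.5, 0.1, -1.4]
finger_gap: 0.0857
grasp_force: 0.0
```

```bash
python3 -c "
from h import *
need([.5505,.2014,.245],np.pi/2+.043)
f=grab('wrist','w1.png'); print(-f['R'].T@f['t'],f['R'].round(2).tolist())
ph=.043;R=np.array([[np.cos(ph),-np.sin(ph)],[np.sin(ph),np.cos(ph)]])
for n,p in dict(post=(-16,0,80),tab=(33,0,80),c1=(30,60,58),c2=(-30,60,58),c3=(-30,-60,58),c4=(30,-60,58)).items():
  q=np.r_[R@np.array(p[:2])/1e3+[.5421,.2011],.05+p[2]/1e3]; print(n,q,proj(f,q))
"
```

```text
t 2.1 pos [0.5491 0.2043 0.2449] rot [-3.1404e+00 -6.0000e-04  1.6201e+00] F [ 0.45  0.11 -1.35] gap 0.08572384283191321 j7 -0.183542302771592
shift units [-0.03   0.012 -0.001] turn 0.008041766583728934
[0.54543747 0.27314229 0.3738104 ] [[1.0, 0.05, -0.0], [0.05, -0.96, 0.27], [0.01, -0.27, -0.96]]
post [0.52611479 0.20041221 0.13      ] [225.54014418 196.37251066]
tab [0.5750695  0.20251856 0.13      ] [284.7970519  196.70349459]
c1 [0.56949306 0.26233414 0.108     ] [281.03763064 121.05805823]
c2 [0.50954853 0.25975494 0.108     ] [209.88811531 120.6484117 ]
c3 [0.51470694 0.13986586 0.108     ] [213.94732126 250.45174557]
c4 [0.57465147 0.14244506 0.108     ] [277.21669514 250.7973527 ]
```

View pics/w1.png

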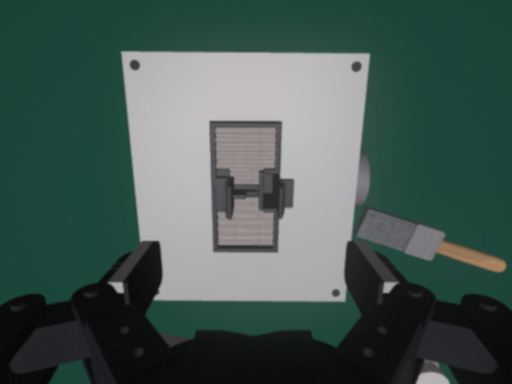

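The wrist view matches the prediction: the deck corners are at about (210,121), (281,121), (279,252) and (214,252), with the post at (223,193) and the tab at (280,193). Next I'll pre-close the fingers and refine the cassette centre.

Emit:
play_rows:
  plan:
    - [0.3,[-0.03,0.0,0.3],0.008]
    - [0.3,[-0.03,0.0,0.5],0.008]
    - [0.3,[-0.03,0.0,0.5],0.008]
    - [0.3,[-0.03,0.0,0.5],0.008]

```text
t: 2.65
position: [0.5505, 0.2004, 0.1962]
ee_rot: [3.14, -0.001, 1.61]
wrist_force: [0.1, -0.4, 0.5]
finger_gap: 0.0598
grasp_force: 0.0
```

```bash
python3 -c "
from h import *
f=dict(np.load('pics/w1.npz'));im=f['img']
g=((im.max(2)<110)*255).astype(np.uint8); m=np.zeros_like(g); m[105:265,195:300]=g[105:265,195:300]
# deck side strips only (above and below the tab/post), outer edges
L=[];Rr=[]
for v in list(range(130,160))+list(range(222,245)):
  r=np.where(m[v])[0]; L.append(ray(f,r.min()-.5,v,.1065)[:2]); Rr.append(ray(f,r.max()+.5,v,.1065)[:2])
L=np.array(L);Rr=np.array(Rr)
for A in (L,Rr):
  p=np.polyfit(A[:,1],A[:,0],1); print('slope',p[0],'x at y=.2011',np.polyval(p,.2011))
T=[];B=[]
for u in range(222,272,4):
  r=np.where(m[105:265,u])[0]+105; T.append(ray(f,u,r.min()-.5,.1065)[1]);B.append(ray(f,u,r.max()+.5,.1065)[1])
print('y',np.median(T),np.median(B),(np.median(T)+np.median(B))/2)
need([.5506,.2014,.195],np.pi/2+.043)
"
```

```text
slope -0.03731627046087988 x at y=.2011 0.5113558290717274
slope -0.040851628507881335 x at y=.2011 0.5721444544824147
y 0.2612900490638523 0.13951463306636802 0.20040234106511015
t 2.65 pos [0.5505 0.2004 0.1962] rot [ 3.1403e+00 -7.0000e-04  1.6103e+00] F [ 0.13 -0.38  0.46] gap 0.059766575822050624 j7 -0.17215268657481625
shift units [0.01  0.001 0.012] turn -0.0043931502057723126
```

Emit:
play_rows:
  plan:
    - [0.35,[0,0,0.3],0]
    - [0.35,[0,0,0.5],0]
    - [0.35,[0,0,0.57],0]
    - [0.35,[0,0,0.57],0]
    - [0.35,[0,0,0.57],0]

```text
t: 3.28
position: [0.5511, 0.2002, 0.1397]
ee_rot: [3.139, -0.001, 1.609]
wrist_force: [0.2, 0.8, -1.1]
finger_gap: 0.0556
grasp_force: 0.0
```

```bash
python3 -c "
from h import *
need([.5502,.2007,.130],np.pi/2+.041)
f=grab('wrist','w2.png')
"
```

```text
t 3.275 pos [0.5511 0.2002 0.1397] rot [ 3.1391e+00 -9.0000e-04  1.6089e+00] F [ 0.21  0.81 -1.12] gap 0.055550014006635715 j7 -0.15183983669192277
shift units [ 0.006 -0.009  0.097] turn -0.0036296125921758213
```

View pics/w2.png

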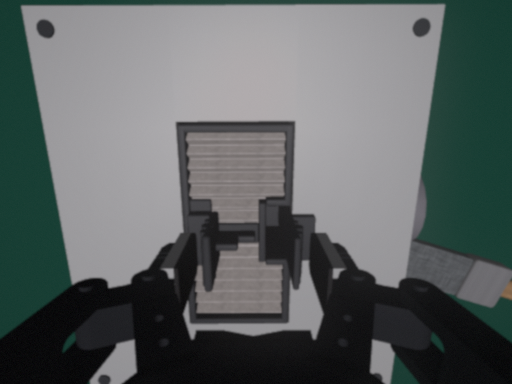

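The fingers straddle the post (205) and tab (300) evenly, with their tips over the two rests. I'll go down step by step and watch the force.

Emit:
play_rows:
  plan:
    - [0.35,[0,-0.005,0.03],0]
    - [0.35,[0,-0.005,0.06],0]
    - [0.35,[0,-0.005,0.06],0]

```text
t: 3.7
position: [0.5493, 0.1998, 0.1319]
ee_rot: [-3.141, 0.0, 1.609]
wrist_force: [1.0, -0.0, -0.1]
finger_gap: 0.0554
grasp_force: 0.0
```

Emit:
play_rows:
  plan:
    - [0.35,[0,0,0.01],0]
    - [0.35,[0,0,0.02],0]

```text
t: 3.95
position: [0.5497, 0.1999, 0.1303]
ee_rot: [3.141, -0.0, 1.609]
wrist_force: [-0.1, 0.1, 0.2]
finger_gap: 0.0554
grasp_force: 0.0
```

Emit:
play_rows:
  plan:
    - [0.35,[0,0,0.01],0]
    - [0.35,[0,0,0.015],0]
    - [0.35,[0,0,0.015],0]

```text
t: 4.32
position: [0.5496, 0.1999, 0.1288]
ee_rot: [-3.142, 0.0, 1.609]
wrist_force: [0.4, -0.1, -0.6]
finger_gap: 0.055
grasp_force: 0.0
```

Emit:
play_rows:
  plan:
    - [0.35,[0,0,0.01],0]
    - [0.35,[0,0,0.01],0]

```text
t: 4.58
position: [0.5495, 0.1999, 0.1277]
ee_rot: [-3.141, 0.0, 1.609]
wrist_force: [0.6, 0.1, 0.8]
finger_gap: 0.0554
grasp_force: 0.0
```

Emit:
play_rows:
  plan:
    - [0.35,[0,0,0.01],0]
    - [0.35,[0,0,0.01],0]

```text
t: 4.82
position: [0.5495, 0.1999, 0.1267]
ee_rot: [-3.141, 0.0, 1.609]
wrist_force: [0.1, 0.7, -0.4]
finger_gap: 0.0552
grasp_force: 0.0
```

Emit:
play_rows:
  plan:
    - [0.35,[0,0,0.01],0]
    - [0.35,[0,0,0.01],0]

```text
t: 5.08
position: [0.5497, 0.1999, 0.1262]
ee_rot: [3.141, -0.0, 1.609]
wrist_force: [-1.2, -0.1, 2.8]
finger_gap: 0.0556
grasp_force: 1.3
```

Emit:
play_rows:
  plan:
    - [0.35,[0,0,-0.015],0]
    - [0.4,[0,0.005,-0.015],0]
    - [0.4,[0,0.005,-0.015],0]
    - [0.4,[0,0.005,-0.015],0]

```text
t: 5.58
position: [0.55, 0.1999, 0.1272]
ee_rot: [-3.141, 0.0, 1.609]
wrist_force: [-0.1, -0.6, 0.0]
finger_gap: 0.0513
grasp_force: 0.0
```

Emit:
play_rows:
  plan:
    - [0.4,[0,0,0.01],0]
    - [0.4,[0,0,0.01],0]

```text
t: 5.82
position: [0.5501, 0.1999, 0.127]
ee_rot: [3.142, -0.0, 1.609]
wrist_force: [-2.3, -0.7, 4.5]
finger_gap: 0.0508
grasp_force: 2.4
```

Emit:
play_rows:
  plan:
    - [0.4,[0,0,0.005],0]
    - [0.4,[0,0,0.005],0]

```text
t: 6.08
position: [0.5501, 0.1999, 0.1269]
ee_rot: [3.141, -0.001, 1.609]
wrist_force: [-1.4, -0.7, 7.4]
finger_gap: 0.0512
grasp_force: 3.6
```

Emit:
play_rows:
  plan:
    - [0.4,[0,0,0.01],0]
    - [0.4,[0,0,0.015],0]
    - [0.4,[0,0,0.015],0]

```text
t: 6.45
position: [0.5501, 0.1999, 0.126]
ee_rot: [3.141, -0.001, 1.609]
wrist_force: [-3.3, -1.8, 9.2]
finger_gap: 0.0515
grasp_force: 5.1
```

Emit:
play_rows:
  plan:
    - [0.4,[0,0,0.01],0]
    - [0.4,[0,0,0.01],0]

```text
t: 6.7
position: [0.5501, 0.1999, 0.1254]
ee_rot: [3.141, -0.001, 1.609]
wrist_force: [-4.3, -0.4, 12.2]
finger_gap: 0.0513
grasp_force: 6.0
```

Emit:
play_rows:
  plan:
    - [0.4,[0,-0.005,0.01],0]
    - [0.4,[0,-0.005,0.01],0]

```text
t: 6.95
position: [0.5501, 0.1999, 0.125]
ee_rot: [3.14, -0.001, 1.609]
wrist_force: [-4.0, -1.7, 13.7]
finger_gap: 0.0516
grasp_force: 6.8
```

Emit:
play_rows:
  plan:
    - [0.4,[0,-0.005,0.01],0]
    - [0.4,[0,-0.005,0.01],0]

```text
t: 7.2
position: [0.55, 0.1999, 0.1245]
ee_rot: [3.139, -0.002, 1.609]
wrist_force: [-4.6, -0.5, 15.0]
finger_gap: 0.0512
grasp_force: 7.7
```

Emit:
play_rows:
  plan:
    - [0.4,[0,0,0.01],0]
    - [0.4,[0,0,0.01],0]

```text
t: 7.45
position: [0.5501, 0.1999, 0.1241]
ee_rot: [3.139, -0.002, 1.609]
wrist_force: [-4.5, -1.9, 18.3]
finger_gap: 0.0513
grasp_force: 9.0
```

Emit:
play_rows:
  plan:
    - [0.42,[0,-0.01,0],0]
    - [0.43,[0,-0.015,0],0]
    - [0.43,[0,-0.015,0],0]

```text
t: 7.82
position: [0.549, 0.1999, 0.1246]
ee_rot: [3.138, -0.002, 1.609]
wrist_force: [-5.3, -1.3, 19.6]
finger_gap: 0.0491
grasp_force: 10.7
```

Emit:
play_rows:
  plan:
    - [0.43,[0,-0.005,-0.008],0]
    - [0.445,[0,-0.015,-0.012],0]
    - [0.445,[0,-0.015,-0.012],0]

```text
t: 8.2
position: [0.5485, 0.1999, 0.1253]
ee_rot: [3.136, -0.002, 1.609]
wrist_force: [-1.8, -0.8, 14.0]
finger_gap: 0.0475
grasp_force: 9.4
```

Emit:
play_rows:
  plan:
    - [0.445,[0,-0.003,0.008],0]
    - [0.445,[0,-0.003,0.01],0]
    - [0.445,[0,-0.003,0.01],0]

```text
t: 8.57
position: [0.5485, 0.1999, 0.1249]
ee_rot: [3.135, -0.002, 1.609]
wrist_force: [-2.2, -1.3, 17.6]
finger_gap: 0.048
grasp_force: 10.6
```

Emit:
play_rows:
  plan:
    - [0.465,[0,-0.008,0],0]
    - [0.465,[0,-0.008,0],0]

```text
t: 8.82
position: [0.5482, 0.1999, 0.1252]
ee_rot: [3.134, -0.003, 1.608]
wrist_force: [-2.2, -1.3, 17.5]
finger_gap: 0.0457
grasp_force: 11.4
```

Emit:
play_rows:
  plan:
    - [0.488,[0,-0.01,-0.002],0]
    - [0.488,[0,-0.01,-0.002],0]

```text
t: 9.07
position: [0.5482, 0.1999, 0.1256]
ee_rot: [3.132, -0.003, 1.608]
wrist_force: [-0.3, -0.9, 16.3]
finger_gap: 0.0441
grasp_force: 11.1
```

Emit:
play_rows:
  plan:
    - [0.51,[0,-0.01,-0.002],0]
    - [0.51,[0,-0.01,-0.002],0]

```text
t: 9.32
position: [0.5474, 0.1999, 0.1258]
ee_rot: [3.131, -0.003, 1.608]
wrist_force: [-0.0, -0.7, 16.8]
finger_gap: 0.0419
grasp_force: 14.2
```

Emit:
play_rows:
  plan:
    - [0.51,[0,0,0.005],0]
    - [0.51,[0,0,0.005],0]

```text
t: 9.57
position: [0.5474, 0.1999, 0.1258]
ee_rot: [3.131, -0.003, 1.608]
wrist_force: [-0.4, -1.3, 19.2]
finger_gap: 0.042
grasp_force: 15.3
```

```bash
python3 -c "
from h import *
need([.5474,.1999,.125],np.pi/2+.041); print(get_obs()['grasp_force'])
f=grab('wrist','w3.png');cv2.imwrite('pics/w3c.png',cv2.resize(f['img'][180:300,140:360],None,fx=3,fy=3,interpolation=2)[:,:,::-1])
"
```

```text
t 9.575 pos [0.5474 0.1999 0.1258] rot [ 3.1310e+00 -2.9000e-03  1.6082e+00] F [-0.42 -1.29 19.2 ] gap 0.0420254648773272 j7 -0.14969272606633624
shift units [-0.    -0.     0.008] turn -0.004618373146752653
15.272787559661083
```

View pics/w3c.png

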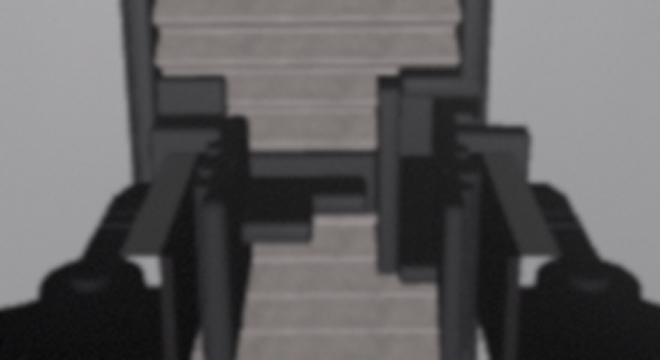

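The crop shows the post finger against its rib (around x 205) and the tab finger against the tab (around x 460), with nothing caught. I'll keep closing.

Emit:
play_rows:
  plan:
    - [0.533,[0,-0.01,-0.005],0]
    - [0.533,[0,-0.01,-0.005],0]

```text
t: 9.88
position: [0.5465, 0.1999, 0.1261]
ee_rot: [3.131, -0.003, 1.608]
wrist_force: [-1.1, -1.5, 17.2]
finger_gap: 0.04
grasp_force: 15.2
```

Emit:
play_rows:
  plan:
    - [0.557,[0,-0.01,-0.004],0]
    - [0.557,[0,-0.01,-0.004],0]

```text
t: 10.12
position: [0.5455, 0.1998, 0.1263]
ee_rot: [3.131, -0.003, 1.608]
wrist_force: [-0.6, -1.0, 17.1]
finger_gap: 0.0379
grasp_force: 17.3
```

Emit:
play_rows:
  plan:
    - [0.575,[0,-0.008,-0.003],0]
    - [0.575,[0,-0.008,-0.003],0]
    - [0.575,[0,-0.008,-0.003],0]

```text
t: 10.5
position: [0.5447, 0.1998, 0.1265]
ee_rot: [3.131, -0.003, 1.608]
wrist_force: [0.0, -1.5, 17.0]
finger_gap: 0.0365
grasp_force: 18.4
```

Emit:
play_rows:
  plan:
    - [0.575,[0,0,-0.015],0]
    - [0.575,[0,0,-0.03],0]
    - [0.575,[0,0,-0.03],0]

```text
t: 10.88
position: [0.5446, 0.1998, 0.1283]
ee_rot: [3.131, -0.002, 1.608]
wrist_force: [2.2, -0.3, 10.3]
finger_gap: 0.0363
grasp_force: 15.8
```

Emit:
play_rows:
  plan:
    - [0.575,[0,0,-0.015],0]
    - [0.575,[0,0,-0.03],0]
    - [0.575,[0,0,-0.03],0]

```text
t: 11.25
position: [0.5437, 0.1998, 0.1296]
ee_rot: [3.133, -0.001, 1.608]
wrist_force: [4.5, 0.7, 6.6]
finger_gap: 0.0366
grasp_force: 14.1
```

Emit:
play_rows:
  plan:
    - [0.575,[0,0,-0.015],0]
    - [0.575,[0,0,-0.03],0]
    - [0.575,[0,0,-0.03],0]

```text
t: 11.62
position: [0.5435, 0.1997, 0.1311]
ee_rot: [3.134, -0.0, 1.608]
wrist_force: [7.7, 0.2, 1.0]
finger_gap: 0.0364
grasp_force: 11.2
```

Emit:
play_rows:
  plan:
    - [0.575,[0,0.006,0],0]
    - [0.575,[0,0.012,0],0]
    - [0.575,[0,0.012,0],0]

```text
t: 12.0
position: [0.5436, 0.1997, 0.131]
ee_rot: [3.137, -0.0, 1.609]
wrist_force: [5.3, 1.1, 1.8]
finger_gap: 0.0364
grasp_force: 12.1
```

Emit:
play_rows:
  plan:
    - [0.575,[0,0.012,0],0]
    - [0.575,[0,0.022,0],0]
    - [0.575,[0,0.022,0],0]

```text
t: 12.38
position: [0.5438, 0.1997, 0.1306]
ee_rot: [3.141, -0.0, 1.609]
wrist_force: [2.6, 0.2, 1.8]
finger_gap: 0.0361
grasp_force: 13.7
```

Emit:
play_rows:
  plan:
    - [0.575,[0,0,-0.01],0]
    - [0.575,[0,0,-0.02],0]
    - [0.575,[0,0,-0.02],0]

```text
t: 12.75
position: [0.5437, 0.1997, 0.1318]
ee_rot: [3.141, 0.0, 1.609]
wrist_force: [5.1, 1.3, -2.4]
finger_gap: 0.0365
grasp_force: 11.8
```

Emit:
play_rows:
  plan:
    - [0.575,[0,0.01,-0.005],0]
    - [0.575,[0,0.02,-0.01],0]
    - [0.575,[0,0.02,-0.015],0]
    - [0.575,[0,0.02,-0.015],0]

```text
t: 13.25
position: [0.5441, 0.1995, 0.1333]
ee_rot: [-3.138, 0.001, 1.609]
wrist_force: [1.2, 0.9, -3.4]
finger_gap: 0.0364
grasp_force: 13.9
```

Emit:
play_rows:
  plan:
    - [0.575,[0,0,-0.02],0]
    - [0.575,[0,0,-0.04],0]
    - [0.575,[0,0,-0.05],0]
    - [0.575,[0,0,-0.05],0]

```text
t: 13.75
position: [0.5451, 0.1998, 0.1391]
ee_rot: [-3.141, -0.0, 1.609]
wrist_force: [-0.4, -0.5, -2.3]
finger_gap: 0.0367
grasp_force: 14.3
```

Freed. I'll draw it straight up now. The foot was about 57 mm above the bench and must pass 107 mm, so I'll go beyond that to clear the walls.

Emit:
play_rows:
  plan:
    - [0.575,[0,0,-0.04],0]
    - [0.575,[0,0,-0.08],0]
    - [0.575,[0,0,-0.12],0]
    - [0.575,[0,0,-0.16],0]
    - [0.575,[0,0,-0.2],0]
    - [0.575,[0,0,-0.2],0]

```text
t: 14.5
position: [0.5458, 0.1998, 0.1596]
ee_rot: [3.141, -0.0, 1.609]
wrist_force: [0.3, 0.7, -3.5]
finger_gap: 0.0364
grasp_force: 14.3
```

Emit:
play_rows:
  plan:
    - [0.575,[0,0,-0.06],0]
    - [0.575,[0,0,-0.12],0]
    - [0.575,[0,0,-0.18],0]
    - [0.575,[0,0,-0.24],0]
    - [0.575,[0,0,-0.3],0]
    - [0.575,[0,0,-0.3],0]

```text
t: 15.25
position: [0.5461, 0.1998, 0.1898]
ee_rot: [3.14, -0.0, 1.609]
wrist_force: [-0.3, -0.4, -1.8]
finger_gap: 0.0368
grasp_force: 14.2
```

Emit:
play_rows:
  plan:
    - [0.575,[0,0,-0.1],0]
    - [0.575,[0,0,-0.2],0]
    - [0.575,[0,0,-0.3],0]
    - [0.575,[0,0,-0.4],0]
    - [0.575,[0,0,-0.5],0]
    - [0.575,[0,0,-0.5],0]

```text
t: 16.0
position: [0.5463, 0.1999, 0.2404]
ee_rot: [3.139, -0.001, 1.609]
wrist_force: [0.1, -0.3, -2.4]
finger_gap: 0.0367
grasp_force: 14.2
```

```bash
python3 -c "
from h import *
need([.555,-.175,.24],np.pi/2+.041); print(get_obs()['grasp_force'])
f=grab('side','s4.png');cv2.imwrite('pics/s4c.png',cv2.resize(f['img'][90:290,150:330],None,fx=3,fy=3,interpolation=2)[:,:,::-1])
"
```

```text
t 16.0 pos [0.5463 0.1999 0.2404] rot [ 3.1392e+00 -8.0000e-04  1.6088e+00] F [ 0.12 -0.34 -2.42] gap 0.03670704887334328 j7 -0.18958877473267569
shift units [-3.75  -0.056  0.004] turn -0.003757720018870682
14.21537262154743
```

View pics/s4c.png

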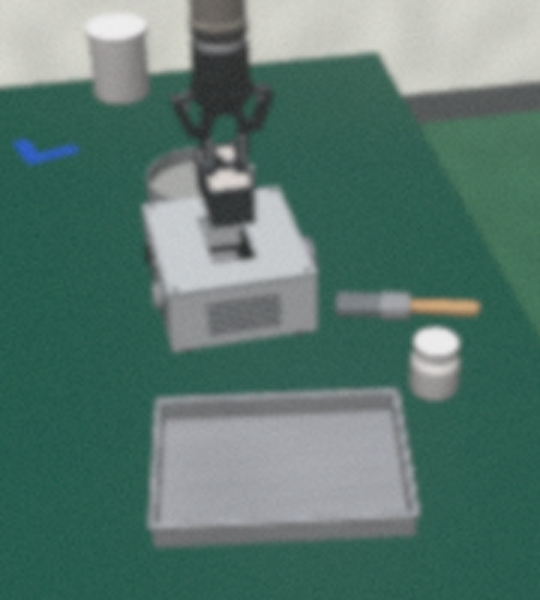

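The side view shows the cassette clear above its open well, held upright. The tray floor is empty. I'll carry it across now.

Emit:
play_rows:
  plan:
    - [0.575,[-0.15,0,0],0]
    - [0.575,[-0.4,0,0],0]
    - [0.575,[-0.7,0,0],0]
    - [0.575,[-1,0,0],0]

```text
t: 16.55
position: [0.5489, 0.0972, 0.2386]
ee_rot: [-3.14, 0.001, 1.607]
wrist_force: [0.6, -0.8, -3.2]
finger_gap: 0.0363
grasp_force: 14.3
```

Emit:
play_rows:
  plan:
    - [0.575,[-0.33,0,0],0]
    - [0.575,[-0.66,0,0],0]
    - [0.575,[-1,0,0],0]

```text
t: 16.92
position: [0.5524, -0.0026, 0.2386]
ee_rot: [-3.14, 0.001, 1.608]
wrist_force: [1.1, 0.5, -2.7]
finger_gap: 0.0364
grasp_force: 14.2
```

Emit:
play_rows:
  plan:
    - [0.575,[-0.33,0,0],0]
    - [0.575,[-0.66,0,0],0]
    - [0.575,[-1,0,0],0]

```text
t: 17.3
position: [0.556, -0.1024, 0.2386]
ee_rot: [-3.14, 0.0, 1.607]
wrist_force: [0.4, 0.4, -1.9]
finger_gap: 0.0366
grasp_force: 14.2
```

Emit:
play_rows:
  plan:
    - [0.575,[-0.3,0,0],0]
    - [0.575,[-0.55,0,0],0]
    - [0.575,[-0.7,0,0],0]
    - [0.575,[-0.76,0,0],0]
    - [0.575,[-0.76,0,0],0]
    - [0.575,[-0.76,0,0],0]

```text
t: 18.05
position: [0.5602, -0.1744, 0.239]
ee_rot: [3.142, -0.001, 1.611]
wrist_force: [0.8, 0.4, -2.9]
finger_gap: 0.0364
grasp_force: 14.3
```

```bash
python3 -c "
from h import *
need([.55,-.175,.10],np.pi/2+.041)
f=dict(np.load('pics/top0.npz'))
for n,x in dict(c1=(.15,.11),c2=(.15,-.11),c3=(-.15,-.11),c4=(-.15,.11)).items():pass
for p in((272,182),(337,187),(328,276),(263,269)): print(ray(f,*p,.037).round(3))
g=grab('wrist','w5.png')
"
```

```text
t 18.05 pos [ 0.5602 -0.1744  0.239 ] rot [ 3.1416e+00 -1.2000e-03  1.6110e+00] F [ 0.78  0.38 -2.93] gap 0.03641155521382039 j7 0.5146669052395367
shift units [-0.002 -0.102  1.39 ] turn -0.0010439589299746665
[ 0.704 -0.087  0.037]
[ 0.682 -0.308  0.037]
[ 0.384 -0.26   0.037]
[ 0.411 -0.048  0.037]
```

View pics/w5.png

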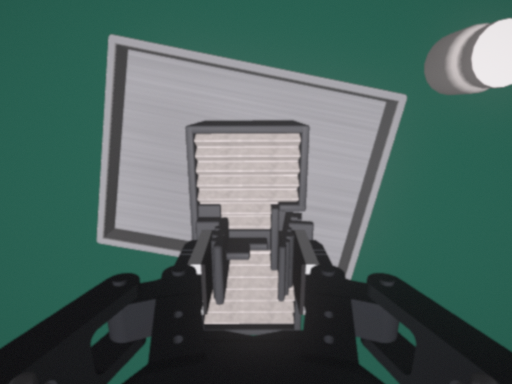

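The tray fills the area under the cassette, with the rim at (110,38), (405,97) and (100,240). The cassette is well inside, so I'll lower it.

Emit:
play_rows:
  plan:
    - [0.575,[0,-0.05,0.15],0]
    - [0.575,[0,-0.1,0.4],0]
    - [0.575,[0,-0.13,0.65],0]
    - [0.575,[0,-0.13,0.9],0]
    - [0.575,[0,-0.13,1.0],0]
    - [0.575,[0,-0.13,1.0],0]

```text
t: 18.85
position: [0.5468, -0.1758, 0.1388]
ee_rot: [-3.141, -0.001, 1.61]
wrist_force: [0.3, -0.6, -1.7]
finger_gap: 0.0364
grasp_force: 14.3
```

Emit:
play_rows:
  plan:
    - [0.575,[0,0,0.12],0]
    - [0.575,[0,0,0.24],0]
    - [0.575,[0,0,0.36],0]
    - [0.575,[0,0,0.42],0]
    - [0.575,[0,0,0.46],0]
    - [0.575,[0,0,0.46],0]
    - [0.575,[0,0,0.46],0]

```text
t: 19.73
position: [0.5472, -0.1767, 0.0935]
ee_rot: [3.141, 0.0, 1.609]
wrist_force: [-0.1, -0.0, -2.8]
finger_gap: 0.0364
grasp_force: 14.2
```

Emit:
play_rows:
  plan:
    - [0.575,[0,0,0.01],0]
    - [0.575,[0,0,0.02],0]
    - [0.575,[0,0,0.03],0]
    - [0.575,[0,0,0.03],0]

```text
t: 20.23
position: [0.5468, -0.1764, 0.09]
ee_rot: [-3.141, -0.0, 1.609]
wrist_force: [-0.5, 0.1, -3.4]
finger_gap: 0.0363
grasp_force: 14.2
```

Emit:
play_rows:
  plan:
    - [0.575,[0,0,0.01],0]
    - [0.575,[0,0,0.02],0]
    - [0.575,[0,0,0.03],0]
    - [0.575,[0,0,0.03],0]

```text
t: 20.72
position: [0.5468, -0.1765, 0.087]
ee_rot: [-3.141, -0.0, 1.609]
wrist_force: [0.2, -0.2, -2.1]
finger_gap: 0.0365
grasp_force: 14.2
```

Emit:
play_rows:
  plan:
    - [0.575,[0,0,0.01],0]
    - [0.575,[0,0,0.02],0]
    - [0.575,[0,0,0.02],0]

```text
t: 21.1
position: [0.5468, -0.1764, 0.085]
ee_rot: [-3.141, -0.0, 1.609]
wrist_force: [-0.7, -0.2, -2.6]
finger_gap: 0.0365
grasp_force: 14.2
```

Emit:
play_rows:
  plan:
    - [0.575,[0,0,0.01],0]
    - [0.575,[0,0,0.015],0]
    - [0.575,[0,0,0.015],0]

```text
t: 21.48
position: [0.5469, -0.1765, 0.0836]
ee_rot: [3.142, 0.0, 1.609]
wrist_force: [0.4, 0.0, -3.3]
finger_gap: 0.0364
grasp_force: 14.2
```

Emit:
play_rows:
  plan:
    - [0.575,[0,0,0.01],0]
    - [0.575,[0,0,0.01],0]

```text
t: 21.72
position: [0.547, -0.1765, 0.0835]
ee_rot: [3.141, -0.0, 1.609]
wrist_force: [-2.4, 1.1, 4.7]
finger_gap: 0.0362
grasp_force: 15.9
```

Emit:
play_rows:
  plan:
    - [0.575,[0,0,0.01],0]
    - [0.575,[0,0,0.01],0]

```text
t: 21.98
position: [0.547, -0.1765, 0.0834]
ee_rot: [3.141, -0.001, 1.609]
wrist_force: [-5.0, 2.1, 10.5]
finger_gap: 0.0366
grasp_force: 17.2
```

Emit:
play_rows:
  plan:
    - [0.575,[0,0,0.01],0]
    - [0.575,[0,0,0.01],0]

```text
t: 22.22
position: [0.547, -0.1765, 0.0833]
ee_rot: [3.14, -0.001, 1.609]
wrist_force: [-5.6, 2.4, 15.5]
finger_gap: 0.0363
grasp_force: 18.3
```

Emit:
play_rows:
  plan:
    - [0.575,[0,0,-0.015],0]
    - [0.575,[0,0,-0.023],0]
    - [0.575,[0,0,-0.023],0]

```text
t: 22.6
position: [0.547, -0.1766, 0.0835]
ee_rot: [3.141, -0.0, 1.609]
wrist_force: [-3.0, 0.8, 6.4]
finger_gap: 0.0367
grasp_force: 16.3
```

Emit:
play_rows:
  plan:
    - [0.525,[0,0.02,0],0]
    - [0.475,[0,0.042,0],0]
    - [0.42,[0,0.065,0],0]
    - [0.35,[0,0.065,0],0]
    - [0.3,[0,0.065,0],0]
    - [0.3,[0,0.065,0],0]
    - [0.3,[0,0.065,0],0]

```text
t: 23.48
position: [0.5535, -0.1762, 0.083]
ee_rot: [3.141, 0.0, 1.609]
wrist_force: [-0.4, -0.7, 0.5]
finger_gap: 0.0599
grasp_force: 0.0
```

```bash
python3 -c "
from h import *
need([.55,-.175,.2],np.pi/2+.041)
g=grab('wrist','w6.png')
"
```

```text
t 23.475 pos [ 0.5535 -0.1762  0.083 ] rot [3.1412e+00 1.0000e-04 1.6088e+00] F [-0.38 -0.7   0.52] gap 0.05988923744620672 j7 0.590006312678925
shift units [ 0.014 -0.035 -1.17 ] turn -0.003849462395057559
```

View pics/w6.png

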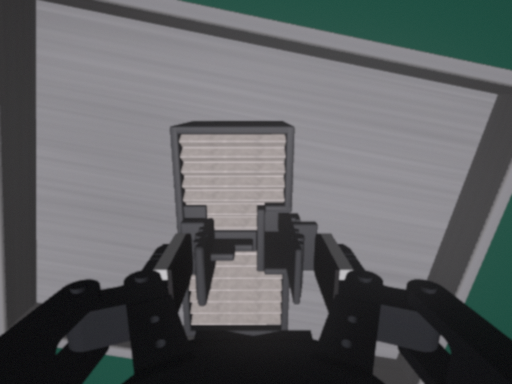

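The cassette stands in the tray with the fingers clear on both sides, the post at about 200 and the tab at about 298. I'll retreat straight up and check.

Emit:
play_rows:
  plan:
    - [0.3,[0,0,-0.1],0]
    - [0.3,[0,0,-0.25],0]
    - [0.3,[0,0,-0.5],0]
    - [0.3,[0,0,-0.8],0]
    - [0.3,[0,0,-1],0]
    - [0.3,[0,0,-1],0]
    - [0.3,[0,0,-1],0]

```text
t: 24.4
position: [0.553, -0.176, 0.1826]
ee_rot: [-3.141, -0.001, 1.609]
wrist_force: [-0.7, 0.2, -0.8]
finger_gap: 0.0598
grasp_force: 0.0
```

```bash
python3 -c "
from h import *
need([.55,-.175,.2],np.pi/2+.041)
f=grab('side','s7.png');cv2.imwrite('pics/s7c.png',cv2.resize(f['img'][130:290,150:330],None,fx=3,fy=3,interpolation=2)[:,:,::-1])
"
```

```text
t 24.4 pos [ 0.553  -0.176   0.1826] rot [-3.1411e+00 -5.0000e-04  1.6088e+00] F [-0.71  0.18 -0.84] gap 0.05979287760445586 j7 0.5379277218887218
shift units [ 0.011 -0.03  -0.174] turn -0.00381965379710458
```

View pics/s7c.png

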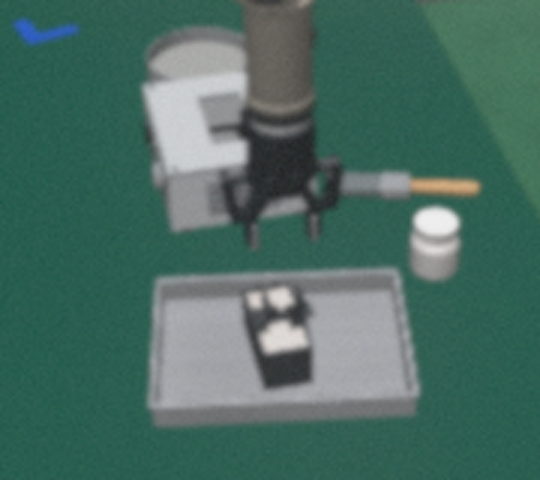

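The side view shows the cassette upright in the middle of the tray, crop px (280,335). The gripper is clear and the other things are where they were.

```bash
python3 -c "
from h import *
print(job.sign_off())"
```

```text
the job is handed in; nothing more can be done
None
```

The cassette was unlatched, drawn straight up out of its well and set down upright in the steel tray, then let go; the job was handed in at about 24 s, but the sign-off returned no verdict.

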